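# Clear the pipe-fitting gauge and draw its sprung rod to the mark

### The job

The length gauge's bed is blocked by two stray fittings: put the domed cap in the bin whose fixed sample is a cap, and the plain sleeve in the bin whose sample is a sleeve. Then pull the gauge's sprung telescoping rod out by its upright plate until its pointer is level with the length mark on the scale rail, and hold it there against the spring: you finish while still holding it. Leave the other things on the table where they are.

Things in the scene. Friction and masses are not known exactly. Their poses are not given: they have to be found in the camera images.
- gauge: length gauge, fixed: aluminium bed plate, top 12 mm above the table. Origin on the table under the mouth of its tube; x runs level along the rod, back into the tube, so the rod pulls out along -x (roughly towards the robot); y left, z up. Bed: x -260 to 0, y -60 to +110 mm, and behind the mouth to x +190, y -60 to +60
- tube_mouth (a point): centre of the grey tube's mouth, 40 mm above the table, where the rod comes out; tube along the gauge's x from 0 to +190 mm, radius 18 mm (end collars 20.5). Axes parallel to the gauge's
- rail_mid (a point): middle of the top of the low steel scale rail along the bed's +y side: in the gauge's frame x -245 to -15, y 85 to 99, top 30 mm above the table. Axes parallel to the gauge's
- rod (a joint): how far the telescoping rod is pulled out of the tube, m: 0 = sprung right in, 0.16 = hard stop; the mark is between 0.07 and 0.13. The inner spring pulls it back in: about 4 N at 0, rising 60 N/m (8 to 12 N at the mark); it returns if let go
- plate (a point): on the upright steel pull plate at the rod's outer end: 14 mm thick along the gauge's x, 40 mm wide in y, from 22 to 100 mm above the table; this point is on its centre line at 80 mm, moves with it. Pushed in, it is 55 mm in front of the tube's mouth. The 12 mm rod leaves its back 40 mm above the table; a thin pointer arm sticks out to +y, top at 45 mm
- pointer (a point): tip of the rod's pointer: 84 mm to +y of the plate's centre, 43 mm above the table, 3 mm wide; moves with the rod
- mark (a point): length mark: tip of the 3 mm wide fin on the dark rider block clamped (fixed) on the rail's outer side, 88 mm to +y of the rod's centre line, 43 mm above the table (rider top 46). Axes parallel to the gauge's. The pointer is at the mark when both tips have the same x in the gauge's frame: the tips face each other
- cap_center (a point): centre of the loose pipe cap: a dark steel closed dome, 48 mm diameter, 38 mm high (vertical wall up to 26 mm, domed above), standing dome up on the gauge's bed in the path of the pull plate; this point is 19 mm above its underside, on its axis (z); 0.17 to 0.35 kg
- sleeve_center (a point): centre of the loose sleeve: a dark steel plain tube, open at both ends, 42 mm outside and 33 mm inside diameter, 46 mm high, standing upright on the gauge's bed in the path of the pull plate; this point is 23 mm above its underside, on its axis (z); 0.14 to 0.28 kg
- cap_bin_floor (a point): centre of the inner floor (5 mm above the table) of the fixed red-painted bin for caps: outside 170 mm (its x) by 140 mm (its y), rim 60 mm above the table, walls 5 mm. A ledge level with the rim runs beyond its +x wall (x 85 to 149 mm) and carries a sample cap fixed on it at x 117, up to 98 mm above the table
- sleeve_bin_floor (a point): centre of the inner floor of the fixed bin for sleeves: the same bin in all respects, but the fixed sample on its ledge is a sleeve (top 106 mm above the table)
- elbow_center (a point): bystander: loose 90 degree pipe elbow lying flat, about 70 by 70 mm, 34 mm high; point half-way up at its bend
- flange_center (a point): bystander: loose stepped steel flange lying flat, 90 mm diameter, 28 mm high; its centre
- tee_center (a point): bystander: loose pipe tee lying flat, 90 mm by 64 mm, 38 mm high; its centre
- can_center (a point): bystander: loose upright metal can, 60 mm diameter, 110 mm high; its centre
- carton_center (a point): bystander: loose closed cardboard carton 110 by 80 by 60 mm; its centre
- wrench_grip (a point): bystander: loose steel wrench lying flat, 200 mm long; the middle of its handle
Not all that is in view belongs to the job. What is shaped like the part that bears sleeve_center but red or yellow is not meant.

How it is judged:
On the way, in this order (a step that is already met when the one before it is completed fails the run):
1. the cap lies in the cap bin and the sleeve in the sleeve bin, both released (x of cap_center in the frame of cap_bin_floor between -0.08 and 0.08 m and y of cap_center in the frame of cap_bin_floor between -0.065 and 0.065 m and z of cap_center in the frame of cap_bin_floor between 0 and 0.042 m and contact force between each of cap, sleeve and the fingers below 0.3 N and linear speed of each of cap, sleeve below 0.05 m/s and x of sleeve_center in the frame of sleeve_bin_floor between -0.08 and 0.08 m and y of sleeve_center in the frame of sleeve_bin_floor between -0.065 and 0.065 m and z of sleeve_center in the frame of sleeve_bin_floor between 0 and 0.042 m), for 0.2 s.
2. the fingers hold the rod with its pointer at the mark (x of pointer in the frame of mark between -0.005 and 0.005 m and contact force between rod and the fingers above 3 N and velocity of joint rod between -0.01 and 0.01 m/s), for 0.5 s.
At the end, for the whole second after the job is handed in: Cap and sleeve lie released, each inside the bin with its own kind of sample, below the rim; the rod's pointer is within 5 mm of the mark, still, with the fingers pushing on the rod with over 3 N; the six bystanders are within 30 mm of where they were (all of step 1 and all of step 2 and distance of each of elbow_center, flange_center, tee_center, can_center, carton_center, wrench_grip from where it was at the start of the episode below 0.03 m); the arm keeps its last pose, push and grip.
It fails at once if a bystander is knocked more than 30 mm away (distance of any of elbow_center, flange_center, tee_center, can_center, carton_center, wrench_grip from where it was at the start of the episode above 0.03 m).
It also fails if it takes over 67 s, if anything falls off the work surface, if the arm or the gripper's body presses on something with over 40 N, if the wrist force passes 120 N, or if a joint passes its speed limit or range.

### The arm

A 7-joint arm with a two-finger parallel gripper is mounted at the origin on the work surface. World frame = base frame: x ahead of the robot, y to its left, z up, the work surface at z = 0. Lengths are in m, angles in rad, forces in N, time in s.
With the tool pointing down it reaches from about 0.4 to 0.9 m from the base axis. Payload 5.5 kg.
Tool frame: the origin (TCP) lies midway between the tips of the shut fingers; the grasp point (between the pads) lies 19 mm behind it (manip.grip_depth is the distance from the TCP to the grasp point, in m); z points along the fingers, y is the line along which they close (so a half turn about z gives the same grasp; the last joint's range is limited). The gripper opens to 92 mm and grips with 3 to 60 N. Pads are 19 mm wide; open, the fingers measure 130 mm over their backs; the gripper's body (75 mm by 190 mm) begins 47 mm behind the grasp point.
Start: joints at [-0.959, 0.501, -0.427, 1.55, 0.221, 1.138, -0.21], TCP at [0.222, 0.611, 0.227] pointing down, gripper open.
Joint ranges: [-2.88, 2.88], [-0.31, 2.03], [-1.54, 1.56], [0.2, 2.42], [-1.41, 4.55], [0.19, 2.02], [-2.57, 2.57]. Speed limits (rad/s): [2.57, 2.57, 3.14, 3.14, 3.14, 3.14, 3.14].

### API

Orientations are given as a unit quaternion [x, y, z, w].
In Python, from bench import manip, effector, viewer gives the robot as it stands. Calls block until the motion is done:
- manip.move_pose(position, orientation): joint-space move of the TCP to a pose.
- manip.servo_line(position, ori=None, vel=0.15): straight line of the TCP; ori=None keeps the orientation; vel is the mean speed in m/s.
- manip.movej(angles): joint-space move.
- effector.open_jaws() and effector.close(f_grip=None): open the fingers fully, or close them until they stop; f_grip is the grip in N (None keeps the last).
- manip.sleep(seconds).
- manip.solve_ik(position, orientation): joint angles nearest the present ones, or None.
- viewer.get_image(name): name is "scene" or "top" or "wrist"; returns the picture (384x512x3 uint8, red, green, blue); there is no depth.
- viewer.get_calibration(name): a dict with "vfov" (degrees; the focal length in pixels is half the picture's height over the tangent of half this angle, whatever the lens; pixels are square), "cx", "cy" (the principal point, pixels), "dist_coeffs" ([k1, k2, p1, p2, k3] as OpenCV has them; the pictures are not rectified), "eye" and "attitude" of the camera in the world. Camera axes: x right, y down, z forward; pixel columns grow to the right and rows downward; lengths in m; the calibration is good to about 2 mm. A picture is of the moment at which its call begins: read the wrist's pose just before it. get_calibration takes no time and is no camera call; for the wrist camera it gives the pose at the moment of the call.
A pose or a line that the arm cannot do raises manip.PlanningError and nothing moves.
- manip.hand_in(): hands the job in; it is judged then, once.
Readings, each from a call of its own:
- manip.current_clock(): time.
- manip.current_q(): joint angles.
- manip.current_joint_velocities(): joint speeds.
- manip.current_tau(): joint torques, N m.
- manip.current_tool_pos(): TCP position.
- manip.current_tcp_rot(): TCP orientation.
- manip.current_force(): force on the tool from outside, world axes, zero at the start.
- manip.current_wrist_torque(): the same for the moment, N m.
- manip.current_finger_gap(): finger opening in m.
- manip.current_gripper_force(): force on a finger pad.
Only numpy, scipy, OpenCV 4.12 (cv2) and the standard library are available. Lean on these libraries where they do the work, as an engineer would, in place of code of your own. Each camera call takes 0.05 s, during which the arm holds its last target. There are 200 camera calls.

## Working session

There is one attempt and no reset: what is moved stays moved. The work goes in short steps, each a Python script; the robot and the scene stay as the last script left them, time stands still between calls to the robot, and variables do not carry over. Pictures are saved under pics/ and viewed, at most 10 in all, crops included, and the job is handed in when it is done.

```bash
mkdir -p pics; ls; cat > h.py <<'E'
import numpy as np, cv2
from scipy.spatial.transform import Rotation as R
from bench import manip, effector, viewer
def cam(name):
    c=viewer.get_calibration(name); f=192/np.tan(np.radians(c["vfov"])/2)
    K=np.array([[f,0,c["cx"]],[0,f,c["cy"]],[0,0,1.]])
    a=np.array(c["attitude"],float); M=a if a.shape==(3,3) else R.from_quat(a).as_matrix()
    return K,np.array(c["dist_coeffs"],float),M,np.array(c["eye"],float)
def ray(C,px,z):
    K,d,M,e=C
    p=cv2.undistortPoints(np.array(px,float).reshape(-1,1,2),K,d).reshape(-1,2)
    v=np.c_[p,np.ones(len(p))]@M.T
    return e+v*((z-e[2])/v[:,2])[:,None]
def proj(C,P):
    K,d,M,e=C
    q=(np.array(P,float).reshape(-1,3)-e)@M
    return cv2.projectPoints(q,np.zeros(3),np.zeros(3),K,d)[0].reshape(-1,2)
def snap(name,fn):
    C=cam(name); im=viewer.get_image(name); cv2.imwrite("pics/"+fn,im[:,:,::-1]); return C,im
E
python3 - <<'E'
from h import *
for n in("top","scene","wrist"):
    print(n,viewer.get_calibration(n)); snap(n,n+"0.png")
a=cv2.imread("pics/top0.png");cv2.imwrite("pics/top0b.png",cv2.resize(a,(800,600),interpolation=cv2.INTER_CUBIC))
a=cv2.imread("pics/scene0.png");cv2.imwrite("pics/scene0b.png",cv2.resize(a,(800,600),interpolation=cv2.INTER_CUBIC))
print(manip.current_clock(),manip.current_tcp_rot())
E
```

```text
pics
top {'vfov': 43.97059357314041, 'cx': 257.8115941438176, 'cy': 198.07309550461932, 'dist_coeffs': array([-0.2027185,  0.       ,  0.       ,  0.       ,  0.       ]), 'eye': array([0.36618989, 0.02070764, 1.73424676]), 'attitude': array([-0.69663851,  0.7147131 , -0.04346776,  0.04461531])}
scene {'vfov': 46.17237482582156, 'cx': 261.3363606200232, 'cy': 190.14799235216404, 'dist_coeffs': array([0.01414058, 0.        , 0.        , 0.        , 0.        ]), 'eye': array([ 1.35465186, -0.3522746 ,  1.09422295]), 'attitude': array([ 0.77425059,  0.52462538, -0.19046419, -0.29837497])}
wrist {'vfov': 69.21034791980978, 'cx': 255.0540708867182, 'cy': 193.12886058120634, 'dist_coeffs': array([-0.0465395,  0.       ,  0.       ,  0.       ,  0.       ]), 'eye': array([0.14862771, 0.63677657, 0.38466819]), 'attitude': array([0.8102809 , 0.56766443, 0.08316464, 0.11952234])}
0.15 [ 1.73483283e-01  9.84836541e-01 -7.14893960e-04 -1.67228855e-04]
```

View pics/top0b.png

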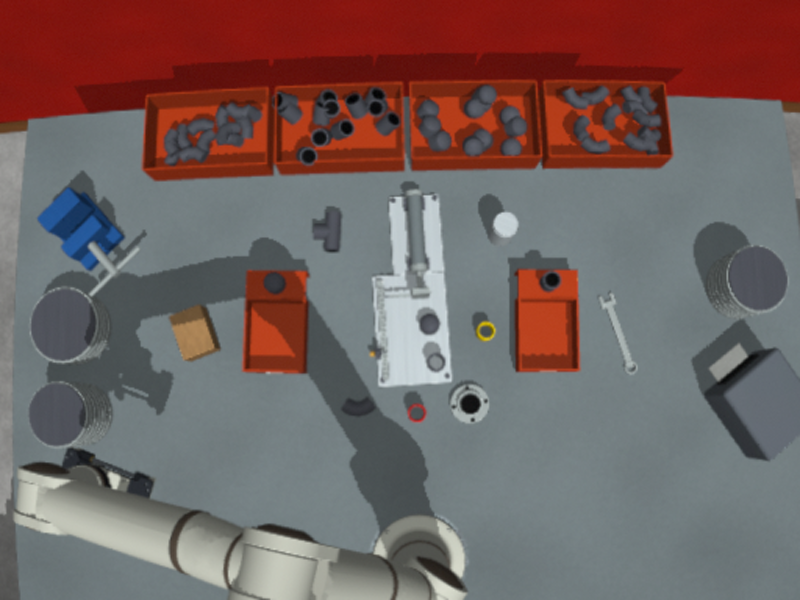

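View pics/scene0b.png

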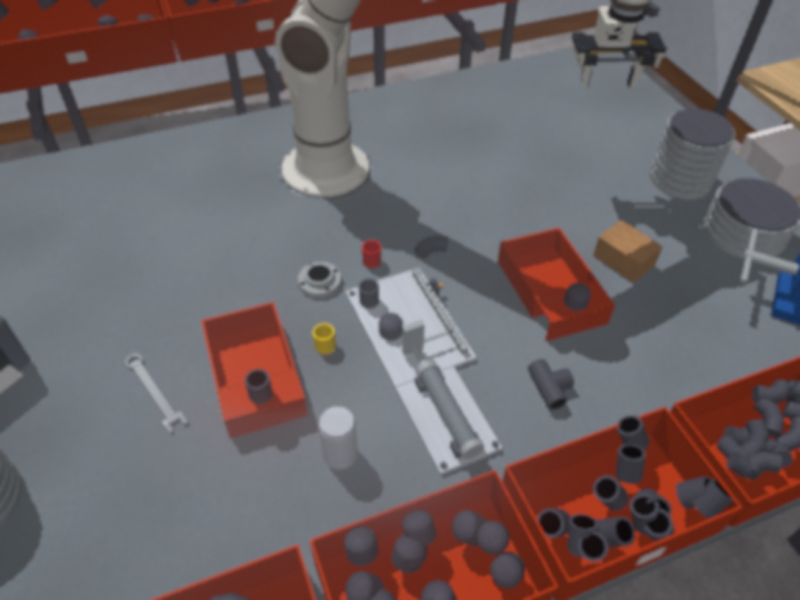

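Top picture, 800x600 scale. Candidates for the sleeve are the dark one at (435,361) on the bed, the red ring at (416,412) and the yellow one at (486,331). The dark one fits, because it is steel and stands on the bed. The cap is at (429,322). The left bin carries a cap sample at (274,283) and the right bin a sleeve sample at (550,281). I'll confirm with an enlarged crop.

```bash
python3 - <<'E'
from h import *
a=cv2.imread("pics/top0.png")[110:275,150:380];b=cv2.imread("pics/scene0.png")[160:310,190:330]
A=cv2.resize(a,None,fx=3.4,fy=3.4,interpolation=cv2.INTER_CUBIC);cv2.imwrite("pics/c1.png",A)
cv2.imwrite("pics/c2.png",cv2.resize(b,None,fx=4,fy=4,interpolation=cv2.INTER_CUBIC))
C=cam("top"); s=lambda *p:np.array(p)/1.5625
P=dict(cap=((429,322),.04),sl=((435,361),.058),red=((416,412),.046),yel=((486,331),.046),lbinc=((275,335),.005),rbinc=((547,334),.005),lsam=((274,283),.09),rsam=((550,281),.106),flange=((469,403),.028),can=((505,225),.11),elbow=((358,405),.03),carton=((195,332),.06),
 bedBL=((379,386),.012),bedBR=((450,384),.012),bedTR=((439,196),.012),bedTL=((390,196),.012),tubeEnd=((413,190),.058),tubeM=((419,270),.058),plate=((418,282),.1))
for k,(p,z) in P.items(): print(k,ray(C,s(*p),z)[0].round(3))
E
```

```text
cap [ 0.548 -0.039  0.04 ]
sl [ 0.457 -0.049  0.058]
red [ 0.344 -0.003  0.046]
yel [ 0.523 -0.168  0.046]
lbinc [0.53  0.323 0.005]
rbinc [ 0.516 -0.317  0.005]
lsam [0.64 0.31 0.09]
rsam [ 0.626 -0.31   0.106]
flange [ 0.36  -0.125  0.028]
can [ 0.755 -0.214  0.11 ]
elbow [0.363 0.129 0.03 ]
carton [0.536 0.5   0.06 ]
bedBL [0.405 0.08  0.012]
bedBR [ 0.406 -0.084  0.012]
bedTR [ 0.853 -0.073  0.012]
bedTL [0.856 0.044 0.012]
tubeEnd [ 0.856 -0.01   0.058]
tubeM [ 0.666 -0.019  0.058]
plate [ 0.632 -0.015  0.1  ]
```

View pics/c1.png

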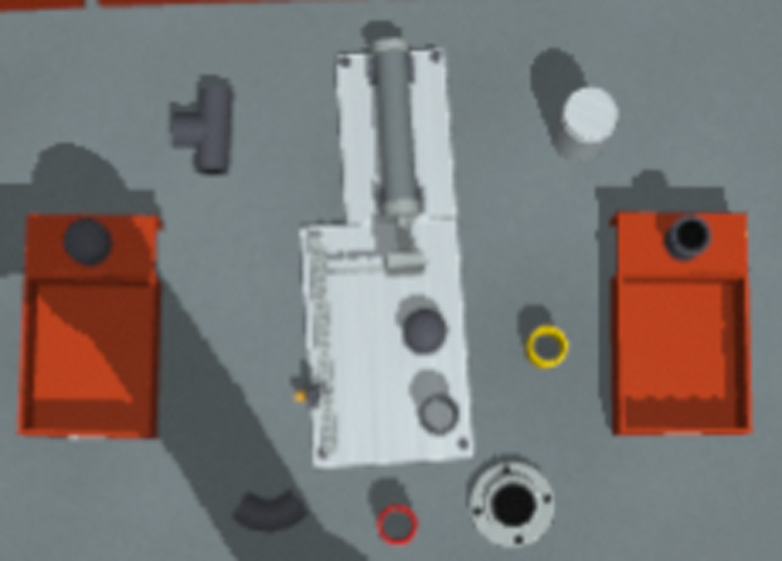

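View pics/c2.png

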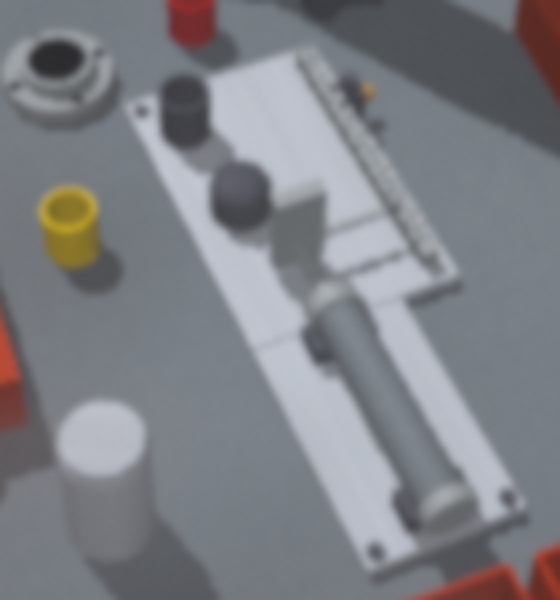

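The crop confirms it: the dark sleeve is at crop (438,412) and the dark cap at (425,330), both on the bed. The cap-sample bin is on the left and the sleeve-sample bin on the right. The rider with its orange knob is at (305,390). Now I'll move over the bed for a closer look.

```bash
cat >> h.py <<'E'
PSI=np.radians(2.7)
def down(psi): return (R.from_euler("z",psi)*R.from_quat([0,1,0,0])).as_quat()
E
python3 - <<'E'
from h import *
manip.move_pose([0.51,-0.01,0.27],down(PSI))
print(manip.current_clock(),manip.current_q().round(2),manip.current_tool_pos().round(3))
C,im=snap("wrist","w1.png")
cv2.imwrite("pics/w1b.png",cv2.resize(im[:,:,::-1],(800,600),interpolation=cv2.INTER_CUBIC))
print(proj(C,[[.548,-.039,.04],[.457,-.049,.058],[.632,-.015,.1]])*1.5625, C[3],C[2][:,2])
E
```

```text
2.5833 [-0.    0.18 -0.04  1.86  0.01  1.11  1.58] [ 0.51  -0.009  0.27 ]
[[364.33145627 299.1026561 ]
 [353.68525201 200.1626172 ]
 [384.63803365 413.8055125 ]] [ 0.43206087 -0.01320439  0.42882861] [ 0.28807676  0.01520467 -0.95748661]
```

View pics/w1b.png

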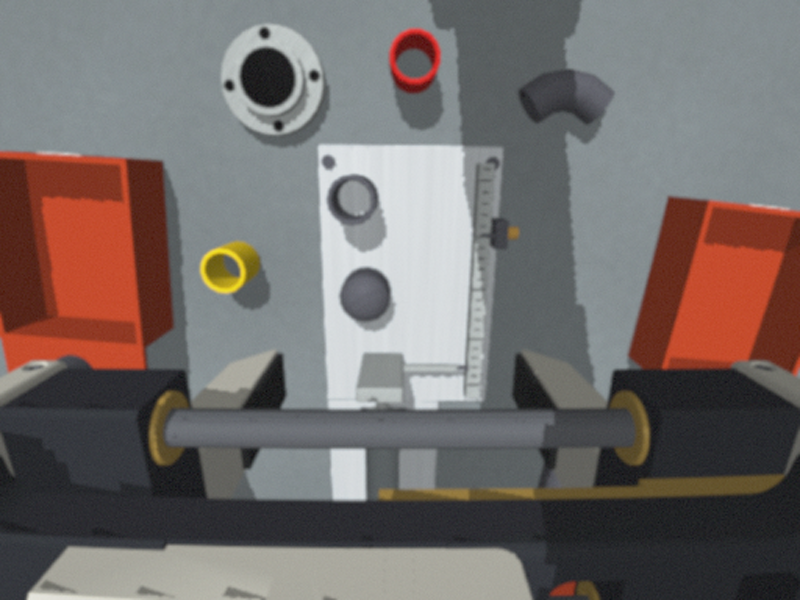

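Wrist view, 800x600: sleeve rim at (353,199), cap dome at (366,294), rider at (500,233) with its fin pointing left, pointer arm at row 369 with its tip near (466,369), plate near (382,365).

```bash
python3 - <<'E'
from h import *
# wrist calib at same pose
C=cam("wrist"); im=cv2.imread("pics/w1.png"); s=1.5625
g=im.max(axis=2); hsv=cv2.cvtColor(im,cv2.COLOR_BGR2HSV)
m=((g<120)).astype(np.uint8); 
for name,(x0,y0,x1,y1) in dict(cap=(210,165,262,212),sl=(205,105,245,146)).items():
    mm=(g[y0:y1,x0:x1]<(125)).astype(np.uint8)
    cs,_=cv2.findContours(mm,cv2.RETR_EXTERNAL,cv2.CHAIN_APPROX_NONE); c=max(cs,key=cv2.contourArea)
    (cx,cy),r=cv2.minEnclosingCircle(c); print(name,cx+x0,cy+y0,r,cv2.boundingRect(c))
def P(u,v,z): return ray(C,[u/s,v/s],z)[0].round(4)
print("cap",P(366,294,.033),"sl top",P(353,199,.058))
print("ptr",P(466,369,.043),"fin",P(490,233,.043))
print("bed edge L",P(319,147,.012),P(331,400,.012),"R",P(502,147,.012),P(484,400,.012))
print("rail inner",P(478,165,.03),P(467,398,.03), "outer", P(495,165,.03),P(482,398,.03))
print("arm",P(405,369,.043), "plate top front/back",P(362,355,.1),P(404,355,.1))
a=im[135:265,215:345]; cv2.imwrite("pics/w1c.png",cv2.resize(a,None,fx=4.6,fy=4.6,interpolation=cv2.INTER_CUBIC))
E
```

```text
cap 234.03296661376953 188.6373634338379 17.11928939819336 (8, 7, 32, 34)
sl 225.70454597473145 127.5738639831543 15.908096313476562 (5, 8, 32, 31)
cap [ 0.5449 -0.038   0.033 ] sl top [ 0.4561 -0.0496  0.058 ]
ptr [0.6133 0.0619 0.043 ] fin [0.4805 0.0709 0.043 ]
bed edge L [ 0.414  -0.0861  0.012 ] [ 0.6714 -0.0739  0.012 ] R [0.4057 0.0804 0.012 ] [0.6636 0.0909 0.012 ]
rail inner [0.4231 0.0568 0.03  ] [0.652  0.0686 0.03  ] outer [0.4222 0.0718 0.03  ] [0.6514 0.0841 0.03  ]
arm [0.6161 0.0025 0.043 ] plate top front/back [ 0.578  -0.0357  0.1   ] [ 0.5763 -0.0013  0.1   ]
```

View pics/w1c.png

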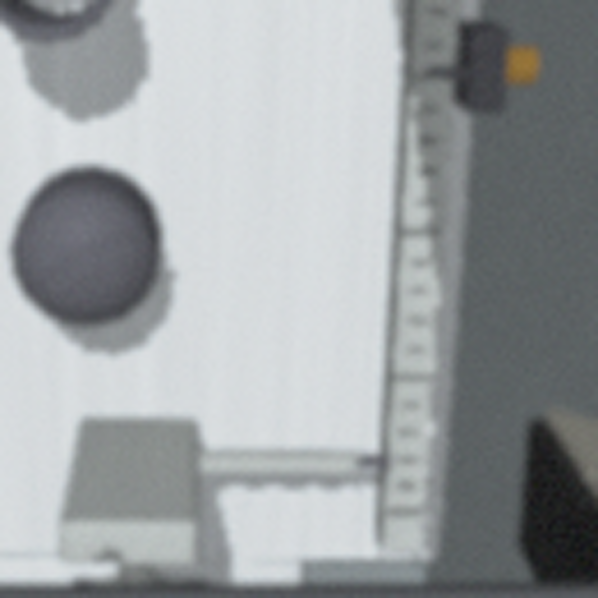

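```bash
cat >> h.py <<'E'
Q=down(PSI)
def pick(x,y,z):
    manip.servo_line([x,y,0.14],Q,vel=.3); manip.servo_line([x,y,z],vel=.15)
    effector.close(30); print("gap",manip.current_finger_gap(),"F",manip.current_gripper_force())
    manip.servo_line([x,y,0.15],vel=.2); print("gap up",manip.current_finger_gap(),manip.current_clock(),manip.current_force().round(1))
E
python3 - <<'E'
from h import *
C=cam("wrist")
U=lambda x,y:[215+x/4.6,135+y/4.6]
G=R.from_euler("z",PSI).as_matrix()
p=ray(C,U(380,462),.043)[0]; f=ray(C,U(422,72),.043)[0]
print("ptr",p,"fin",f,"gauge delta",(G.T@(p-f)).round(4))
pl=ray(C,[U(62,535),U(128,540),U(195,540),U(128,520),U(128,563)],.1);print("plate",pl.round(4))
print("plate centre from ptr",(p-G@[0,.084,0]).round(4))
C2=cam("top");im=cv2.imread("pics/top0.png");hsv=cv2.cvtColor(im,cv2.COLOR_BGR2HSV)
m=cv2.inRange(hsv,(0,120,60),(14,255,255));m[:165]=0;m[245:]=0
for c in cv2.findContours(m,cv2.RETR_EXTERNAL,cv2.CHAIN_APPROX_NONE)[0]:
    if cv2.contourArea(c)>800:
        b=cv2.boxPoints(cv2.minAreaRect(c)); w=ray(C2,b,.06); print(w.round(3)[:,:2].tolist(),w.mean(0))
pick(.456,-.0496,.02)
E
```

```text
ptr [0.61210593 0.06083412 0.043     ] fin [0.48312171 0.06155584 0.043     ] gauge delta [ 0.1288 -0.0068  0.    ]
plate [[ 0.6128 -0.0391  0.1   ]
 [ 0.6135 -0.0202  0.1   ]
 [ 0.6125 -0.0009  0.1   ]
 [ 0.6071 -0.0204  0.1   ]
 [ 0.6209 -0.0199  0.1   ]]
plate centre from ptr [ 0.6161 -0.0231  0.043 ]
[[0.446, 0.39], [0.682, 0.382], [0.672, 0.235], [0.438, 0.245]] [0.55934452 0.31301992 0.06      ]
[[0.664, -0.241], [0.66, -0.387], [0.426, -0.374], [0.431, -0.231]] [ 0.54531026 -0.30817589  0.06      ]
gap 0.04063984633099923 F 29.999918122775853
gap up 0.040695167324587375 5.8667 [ 0.7 -0.4 -2.2]
```

```bash
python3 - <<'E'
from h import *
manip.servo_line([.508,-.308,.15],Q,vel=.3); manip.servo_line([.508,-.308,.07],vel=.15)
effector.open_jaws(); manip.servo_line([.508,-.308,.15],vel=.25)
C,im=snap("wrist","wsb.png")
pick(.545,-.038,.0155)
manip.servo_line([.525,.313,.15],Q,vel=.3); manip.servo_line([.525,.313,.07],vel=.15)
effector.open_jaws(); manip.servo_line([.525,.313,.15],vel=.25)
manip.sleep(.3)
C,im=snap("top","t2.png"); print(manip.current_clock())
C,im2=snap("scene","s2.png")
cv2.imwrite("pics/chk.png",np.hstack([cv2.resize(cv2.imread("pics/wsb.png"),(400,300)),cv2.resize(im2[:,:,::-1],(400,300))]))
E
```

```text
gap 0.04726904065636309 F 30.000142515054904
gap up 0.04757444958524426 12.6917 [ 0.1  0.5 -3. ]
16.3917
```

View pics/chk.png

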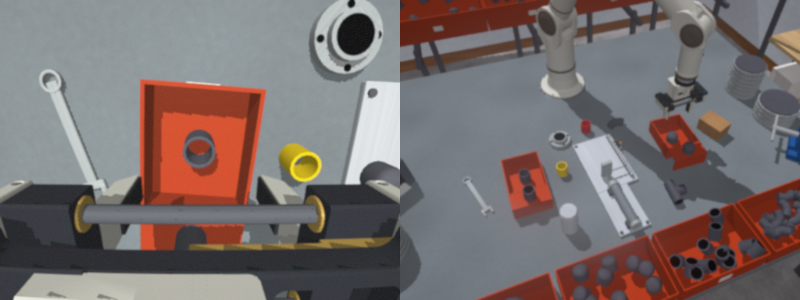

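The sleeve and cap are both lying in their own bins. Next I grip the plate across its thickness, with the camera on the mark side, and pull.

```bash
python3 - <<'E'
from h import *
q=down(PSI-np.pi/2); ex=R.from_euler("z",PSI).as_matrix()[:,0]
p=np.array([.615,-.022,.17])
print(manip.solve_ik(p,q),manip.solve_ik(p-.13*ex-[0,0,.104],q))
manip.servo_line([.53,.2,.2],vel=.3)
manip.move_pose(p,q)
manip.servo_line([p[0],p[1],.066],vel=.12)
effector.close(45); t=manip.current_tool_pos(); print("gap",manip.current_finger_gap(),t,manip.current_force())
manip.servo_line(t-.12*ex,vel=.06)
manip.sleep(.3)
print("gap",manip.current_finger_gap(),manip.current_tool_pos(),manip.current_force(),manip.current_clock())
C,im=snap("wrist","w3.png")
cv2.imwrite("pics/w3b.png",cv2.resize(im[:,:,::-1],(800,600),interpolation=cv2.INTER_CUBIC))
E
```

```text
[-0.25563113  0.47886785  0.3292387   1.71546887 -0.18071671  0.97710713
  0.1877796 ] [-0.25161702  0.43324829  0.30347452  2.09543226 -0.21130749  0.64121049
  0.24265784]
gap 0.013799481661241685 [ 0.6141798  -0.0220145   0.06587055] [-3.61617759  0.02218157  2.44246268]
gap 0.013959664768862182 [ 0.49772394 -0.02653223  0.06588533] [ 10.72371689   3.03759689 -13.10858122] 22.6167
```

View pics/w3b.png

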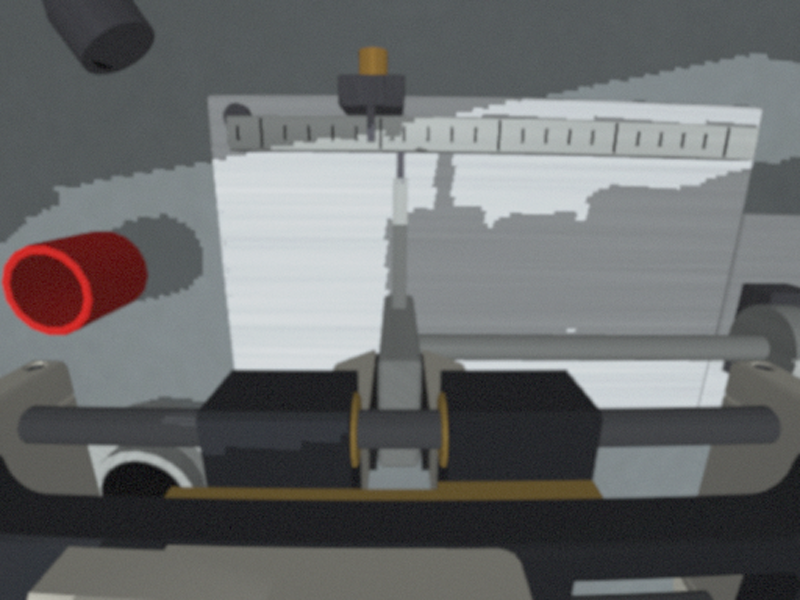

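The picture shows the fin tip at about (372,138) and the pointer tip at about (401,154), so there is a little further to pull. I'll take columns from pixel profiles and correct.

```bash
cat > fin.py <<'E'
from h import *
G=R.from_euler("z",PSI).as_matrix()
def measure(fn,u0=None):
    C,im=snap("wrist",fn); g=cv2.cvtColor(im,cv2.COLOR_RGB2GRAY).astype(float)
    def dip(r0,r1,c0,c1):
        p=g[r0:r1,c0:c1].mean(0); w=np.clip(np.median(p)-p-8,0,None); return c0+(w*np.arange(c1-c0)).sum()/w.sum(), p
    f,pf=dip(77,88,229,241); e,pp=dip(97,109,u0-8 if u0 else 249,u0+8 if u0 else 263)
    P=ray(C,[e,100],.043)[0]; F=ray(C,[f,86],.043)[0]; d=G.T@(P-F)
    print("fin",f,"ptr",e,"delta",d.round(4)); return d[0],pf,pp
E
python3 - <<'E'
from fin import *
d,a,b=measure("w4.png"); print(a.round(),b.round())
E
```

```text
fin 236.84346305203323 ptr 255.90256693348056 delta [ 0.0117 -0.0083  0.    ]
[125. 133. 134. 133. 131. 118.  97.  86.  87.  91. 102. 125.] [203. 203. 203. 198. 178. 142. 110. 100. 114. 148. 182. 199. 203. 203.]
```

```bash
python3 - <<'E'
from fin import *
ex=G[:,0]; t=manip.current_tool_pos(); cmd=t-(.0117+.0036)*ex; cmd[2]=.066; cmd[1]=t[1]-.0117*ex[1]
manip.servo_line(cmd,vel=.04); manip.sleep(.4)
print(manip.current_tool_pos(),t,manip.current_force().round(1))
C,im=snap("wrist","w5.png")
cv2.imwrite("pics/w5b.png",cv2.resize(im[50:130,190:310][:,:,::-1],None,fx=6,fy=6,interpolation=cv2.INTER_CUBIC)); print(manip.current_finger_gap(),manip.current_clock())
E
```

```text
[ 0.48594382 -0.02697749  0.06588155] [ 0.49776526 -0.02654672  0.06589142] [ 11.9  -0.3 -16.5]
0.01377267131119706 23.6167
```

View pics/w5b.png

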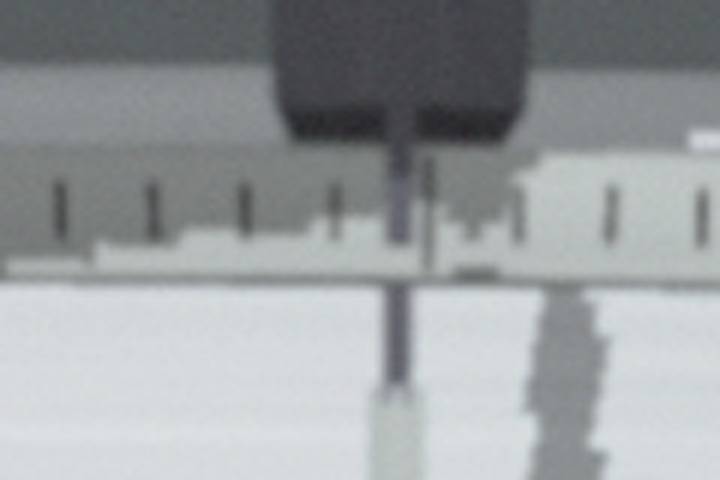

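The crop shows the fin (column 399) and the pointer (column 398) in line, well within 1 mm. I'll hold, then hand in.

```bash
python3 - <<'E'
from h import *
manip.sleep(.6); print(manip.current_tool_pos(),manip.current_gripper_force(),manip.current_clock()); print(manip.hand_in())
E
```

```text
[ 0.48598044 -0.02696578  0.06589106] 45.03078281879425 24.2167
the job is handed in; nothing more can be done
None
```

I handed the job in at 24.2 s: the cap and the sleeve are released in their own bins, and the gripper holds the rod at 45 N with its pointer within about 1 mm of the mark; I did not re-measure the bystanders, and hand-in returned no verdict.

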